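# Set the sprung pile gauge and stack the blue plates

## Task

Set the pile gauge for the blue plates: lift the plunger knob, pull the sprung slide out to the blue flag, feel for the notch there and let the plunger drop fully home in it before you let go; never let the slide fly back. Then stack the two blue plates one on the other on the gauge's deck, lengthwise along it and midway across, their ends butted against the yellow stop and their edges flush, setting them down gently. Leave the coral plate, the cups, the tape and the jar where they are.

Things in the scene. Friction and masses are not known exactly. Their poses are not given: they have to be found in the camera images.
- gauge: pile gauge fixed to the bench: aluminium deck 330 x 120 x 12 mm (its x from -225 to +105). Origin mid-width at bench level; x along the slide, z up. The slide pulls out to -x along a dark rail 20 mm wide with notches. Plates go on the bare deck (top at z = 12 mm) on the +x side of the yellow stop, long side along x, centred on y = 0.
- slide (a joint): how far the slide is pulled out of home, 0 to 0.100 m, toward the gauge's -x. A spring draws it back with 5.4 N at 0, rising to 11.4 N at 0.100. It starts at 0.
- stop_face (a point): on the slide: the foot, at deck height, of the middle of the yellow stop's +x face, which the plates butt against; axes as the gauge's. The stop is 70 mm wide and rises 35 mm above the deck. The stop face is 95 mm to the +x side of the knob's axis.
- plunger (a joint): lift of the plunger, 0 (pin down in a notch: locked) to 0.016 m; about 9 mm up when its pin rests on the rail between notches, so lift it 12 mm or so to slide freely. A light spring and its weight (about 3 N) push it down.
- knob (a point): centre of the plunger's black knob (red top): 28 x 28 x 24 mm block, sides along the gauge's axes; 60 mm above the bench when down, over a 26 mm square block with top at 43 mm. It rides on the slide, a red pointer in line with it. The pin below is 7 mm long in x, notches are 13 mm: it enters with 3 mm to spare either way, then the spring draws it onto the notch's +x wall.
- flag_blue: sky-blue clip-on flag, 10 (x) x 14 x 18 mm, on the deck's edge by the scale; origin under its centre, axes as the gauge's. Only a rough mark: the locked pin, spring taken up, stands within 6 mm of the flag's centre along x, either way; it enters best 3 mm farther out (-x) than that. The three notches and flags are about 25 mm apart, their colours in any order.
- flag_coral: the same in coral red, marks another notch
- flag_mint: the same in mint green, marks another notch
- plate_a: sky-blue rectangular ceramic plate with cream inside, a flat tray 110 (x) x 60 (y) x 14 mm with a flat rim 6 mm wide, 0.10 to 0.21 kg; origin at the centre of its underside, x along its length. Grasp it across its 60 mm width. Lies on the bench.
- plate_b: the second blue plate, alike in all; either may be the lower
- plate_coral: a coral-red plate of the same 110 x 60 x 14 mm shape, not wanted here; origin at the centre of its underside
- cup_coral: coral cup, 78 mm across, 60 high; origin under its centre
- cup_mint: mint-green cup, 78 mm across, 60 high; origin under its centre
- cup_blue: sky-blue cup, 78 mm across, 60 high; origin under its centre
- tape: roll of brown packing tape lying flat, 90 mm across, 25 high; origin under its centre
- jar: amber glass jar with black lid, 52 mm across, 75 high; origin under its centre
Mind the look-alikes: they are no part of the job. What is shaped like the plate_a but purple is not meant.

How it is judged (in metres and radians):
On the way:
1. the plunger is fully down in the notch at the blue flag, and the gripper has let go of the gauge (value of joint plunger below 0.004 m and x of knob in the frame of flag_blue between -0.01 and 0.01 m and contact force between the fingers and gauge below 0.5 N), for 0.3 s.
At the end, for the whole second after the job is handed in: Plunger down (lift under 4 mm) in the blue flag's notch (knob within 10 mm of flag); one blue plate flat on the deck, the other flat on it, centres within 4 mm, both within 0.06 rad of square, 3 mm of the yellow stop and 12 mm of the deck's middle line, at rest (value of joint plunger below 0.004 m and x of knob in the frame of flag_blue between -0.01 and 0.01 m and x of plate_a in the frame of stop_face between 0.0525 and 0.0582 m and y of plate_a in the frame of stop_face between -0.012 and 0.012 m and angle between the x axis of each of plate_a, plate_b and the x axis of gauge, either way round below 0.06 rad and linear speed of each of plate_a, plate_b below 0.01 m/s and x of plate_b in the frame of stop_face between 0.0525 and 0.0582 m and y of plate_b in the frame of stop_face between -0.012 and 0.012 m and ((z of plate_a in the frame of gauge between 0.009 and 0.0145 m and z of plate_b in the frame of gauge between 0.023 and 0.0285 m) or (z of plate_b in the frame of gauge between 0.009 and 0.0145 m and z of plate_a in the frame of gauge between 0.023 and 0.0285 m)) and horizontal distance between plate_a and plate_b below 0.004 m); the robot touches nothing.
It fails at once if the slide flew back (faster than 0.35 m/s) (velocity of joint slide below -0.35 m/s).
It fails at once if a blue plate was dropped (falling free of the fingers faster than 0.4 m/s, about 8 mm) ((linear speed of plate_a above 0.4 m/s and contact force between the fingers and plate_a below 0.05 N) or (linear speed of plate_b above 0.4 m/s and contact force between the fingers and plate_b below 0.05 N)).
It fails at once if the coral plate, a cup, the tape or the jar was moved more than 30 mm or tipped (distance of any of plate_coral, cup_coral, cup_mint, cup_blue, tape, jar from where it was at the start of the episode above 0.03 m or angle between any of plate_coral, cup_coral, cup_mint, cup_blue, tape, jar's own z axis and vertical above 0.5 rad).
It also fails if it takes over 67 s, if anything falls off the work surface, if the arm or the gripper's body presses on something with over 40 N, if the wrist force passes 120 N, or if a joint passes its speed limit or range.

## Robot

A 6-joint arm with a two-finger parallel gripper is mounted at the origin on the work surface. World frame = base frame: x ahead of the robot, y to its left, z up, the work surface at z = 0. Lengths are in mm, angles in degrees, forces in N, time in s.
With the tool pointing down it reaches from about 350 to 850 mm from the base axis. Payload 8.1 kg.
Tool frame: the origin (TCP) lies midway between the tips of the shut fingers; the grasp point (between the pads) lies 19 mm behind it (r.pinch_z is the distance from the TCP to the grasp point, in mm); z points along the fingers, y is the line along which they close (so a half turn about z gives the same grasp; the last joint's range is limited). The gripper opens to 85 mm and grips with 20 to 120 N. Pads are 22 mm wide; open, the fingers measure 114 mm over their backs; the gripper's body (76 mm by 85 mm) begins 54 mm behind the grasp point. The pads swing forward as they close: fully open they stand 13 mm farther back than shut.
Start: joints at [-80.008, 7.471, 85.268, -0, 87.261, -4.893], TCP at [154.153, -579.864, 231.292] pointing down, gripper open.
Joint ranges: [-169.43, 169.43], [-51.17, 129.36], [1.28, 143.12], [-76.62, 256.62], [0, 156.53], [-152.29, 152.29]. Speed limits (degrees/s): [136.94, 136.94, 159.86, 180, 180, 180].

## Interface

Orientations are given as [roll, pitch, yaw] about the fixed x, y, z axes, in that order (R = Rz(yaw) Ry(pitch) Rx(roll)).
In Python, from bench import r gives the robot as it stands.
- The arm moves only by the shell command python3 -m jog 'ROWS' [OPENING] [FORCE]. ROWS is JSON, one flat list of numbers, 6 for each row, row after row: the shift along the tool's x, y, z in m, then the turn, a rotation vector about the tool's x, y, z in rad. A call has 1 to 8 rows; each row is the pose to reach, as a shift and turn from the pose commanded when the call began, along the tool's axes at that moment; what a row does not reach only later rows make up. A row lasts 1/8 s, in which the tool goes at most 62.5 mm and 10.7 degrees, less where a joint would pass 70% of its speed; a pose out of reach is approached as far as the arm can. A call with a gripper value outside its range is refused whole. OPENING is the opening, from -1 (shut) to 1 (fully open), set as the call begins (- or left out, the last holds). The fingers move at their own pace and stop on an object; FORCE is the grip in N (left out, the last holds). Time passes only in rows, so rows that repeat a pose let the fingers close. It gives the time, the measured TCP pose, the force, the opening and the grip force at its end, in the units of the state.
- r.sense(): the state, without advancing time (a new reading comes with each control period).
- r.snapshot(name): name is "scene" or "top"; returns a dict with "pixels" (400x640x3 uint8, red, green, blue), "range_z" (400x640 float32, mm along the optical axis (not along the pixel's ray), 0 where there is no reading), "K" (3x3 intrinsics, pixels), "k1" (the pictures are not rectified: a ray, as slopes to the right and down, at radius r is drawn at 1 + k1 r^2 times it, then the intrinsics apply), "rvec" (rotation vector, rad) and "tvec" (3), from world to camera coordinates, as OpenCV has them. Camera axes: x right, y down, z forward; pixel columns grow to the right and rows downward; lengths in mm; the calibration is good to about 2 mm. A picture is of the moment at which its call begins.
- r.hand_in(): hands the job in; it is judged then, once.
Trained networks look in a picture, given as the dict that the camera call returned (one of the last four; its "shot" number tells which), for a name from the list of things; names that differ only in an ending like _2 or _b are one class to them, and where a whole thing is asked for, a point or a joint stands for the part that bears it (a point fixed in the world has none). Each returns a list of dicts, best first, with "score" (0 to 1); they miss things now and then, are a little off and sometimes report something else, mostly with a low value. They report only what shows in the picture. A call takes as long as a camera call. They do not tell look-alikes from the thing itself.
- r.look_for(picture, target): "bbox" ([left, top, right, bottom] in pixels, round what is visible of it).
- r.outline_of(picture, target): "region" (400x640 bool, what is visible of it) and "bbox" ([left, top, right, bottom] in pixels, round what is visible of it).
The state is a dict: "time": time; "joint_pos": joint angles; "qd": joint speeds; "joint_efforts": joint torques, N m; "tool_pos": TCP position; "tcp_rot": TCP orientation; "ft_force": force on the tool from outside, world axes, zero at the start; "wrist_torque": the same for the moment, N m; "finger_gap": finger opening in mm; "grip_force": force on a finger pad.
Only numpy, scipy, OpenCV 4.12 (cv2) and the standard library are available. Lean on these libraries where they do the work, as an engineer would, in place of code of your own. Each camera call takes 0.05 s, during which the arm holds its last target. There are 200 camera calls.

## Working session

There is one attempt and no reset: what is moved stays moved. The work goes in short steps, Python scripts to look and compute and a shell command to move; the robot and the scene stay as the last step left them, time stands still between calls to the robot, and variables do not carry over. Pictures are saved under pics/ and viewed, at most 10 in all, crops included, and the job is handed in when it is done.

```bash
ls; mkdir -p pics; cat > h.py <<'E'
import numpy as np, cv2
from bench import r
def cloud(p):
    K=np.array(p["K"],float);k1=p["k1"];z=p["range_z"].astype(float)
    v,u=np.mgrid[0:400,0:640].astype(float)
    pts=np.stack([u,v],-1).reshape(-1,1,2)
    n=cv2.undistortPoints(pts,K,np.array([k1,0,0,0,0.])).reshape(400,640,2)
    c=np.dstack([n[...,0]*z,n[...,1]*z,z])
    R=cv2.Rodrigues(np.array(p["rvec"],float))[0]
    w=(c-np.array(p["tvec"],float).reshape(3))@R
    w[z==0]=np.nan
    return w
def save(p,n,box=None,s=1):
    im=p["pixels"][...,::-1]
    if box: im=im[box[1]:box[3],box[0]:box[2]]
    cv2.imwrite("pics/"+n,cv2.resize(im,None,fx=s,fy=s,interpolation=cv2.INTER_CUBIC))
E
python3 - <<'E'
from h import *
print(r.sense())
for n in ("top","scene"):
    p=r.snapshot(n); save(p,n+"1.png",s=1.25); w=cloud(p)
    np.savez(f"{n}1.npz",w=w,im=p["pixels"])
    for t in ["gauge","knob","flag_blue","flag_coral","flag_mint","plate_a","plate_coral","stop_face","jar","tape","cup_blue","cup_coral","cup_mint"]:
        for o in r.outline_of(p,t)[:3]:
            m=o["region"]&np.isfinite(w[...,2])
            print(n,t,round(o["score"],2),np.round(o["bbox"]),np.round(np.median(w[m],0)) if m.any() else None)
E
```

```text
pics
{'time': 0.0, 'joint_pos': array([-8.00069230e+01,  7.51503255e+00,  8.53304945e+01, -1.07649546e-03,
        8.72601924e+01, -4.89157531e+00]), 'qd': array([ 0.04269878,  0.07131776, -0.03202397,  0.02116799, -0.02224996,
       -0.02285356]), 'joint_efforts': array([-9.97178977e-04, -5.69409907e+01, -5.00541580e+01, -1.96340311e-04,
        1.51580293e-02,  2.36025318e-05]), 'tool_pos': array([ 154.05848413, -579.31504667,  230.23355973]), 'tcp_rot': array([-1.79894574e+02, -7.94348970e-03,  1.48846975e+01]), 'ft_force': array([0.33012834, 0.3584014 , 0.4990971 ]), 'wrist_torque': array([ 0.03133231,  0.00436167, -0.07021148]), 'grip_force': 0.0, 'finger_gap': 85.4240114554946}
top gauge 0.83 [216. 169. 344. 217.] [548. 131.  13.]
top knob 0.66 [288. 187. 296. 199.] [551.  96.  72.]
top flag_coral 0.19 [211. 110. 242. 148.] [725. 282.  34.]
top plate_a 0.98 [426. 264. 467. 304.] [ 316. -320.    8.]
top plate_a 0.95 [393. 217. 436. 248.] [ 453. -233.    8.]
top plate_a 0.94 [364. 261. 408. 301.] [ 322. -156.    7.]
top plate_coral 0.66 [374. 109. 413. 141.] [ 746. -173.    8.]

[... 513 characters left out ...]
e 0.39 [241. 175. 278. 205.] [378.  29.  20.]
scene flag_coral 0.37 [328. 224. 335. 234.] [606.   4.  27.]
scene flag_mint 0.61 [332. 217. 343. 226.] [607.  27.  26.]
scene plate_a 0.72 [190. 251. 246. 298.] [ 455. -236.    8.]
scene plate_a 0.7 [259. 263. 300. 313.] [ 600. -199.    7.]
scene plate_a 0.64 [174. 214. 220. 244.] [ 325. -158.    8.]
scene plate_coral 0.83 [318. 287. 369. 339.] [ 748. -177.    7.]
scene stop_face 0.75 [318. 167. 361. 206.] [561. 129.  33.]
scene jar 0.94 [313. 116. 333. 145.] [411. 293.  48.]
scene tape 0.9 [242. 174. 278. 205.] [378.  29.  19.]
scene cup_blue 0.69 [404. 158. 440. 192.] [724. 281.  39.]
scene cup_coral 0.96 [395. 206. 428. 246.] [760. 115.  40.]
```

```bash
python3 - <<'E'
import numpy as np,cv2
t=np.load("top1.npz")["im"];s=np.load("scene1.npz")["im"]
a=cv2.resize(t[155:315,195:475,::-1],None,fx=2.8,fy=2.8,interpolation=cv2.INTER_CUBIC)
b=cv2.resize(s[140:320,170:390,::-1],None,fx=3.3,fy=3.3,interpolation=cv2.INTER_CUBIC)
cv2.imwrite("pics/tc.png",a);cv2.imwrite("pics/sc.png",b);print(a.shape,b.shape)
E
```

```text
(448, 784, 3) (594, 726, 3)
```

View pics/tc.png

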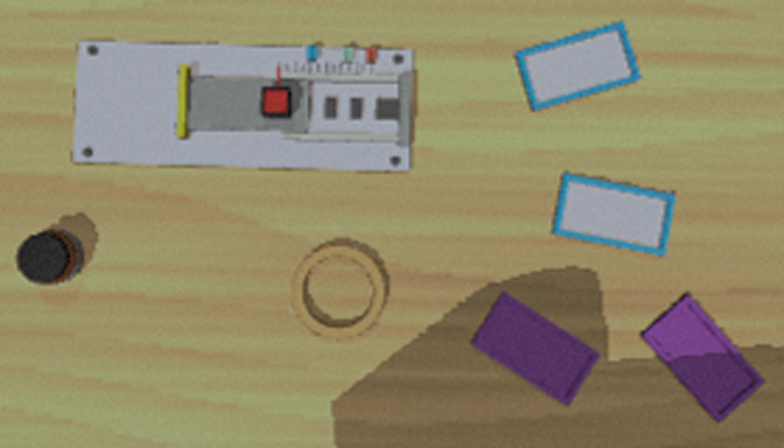

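View pics/sc.png

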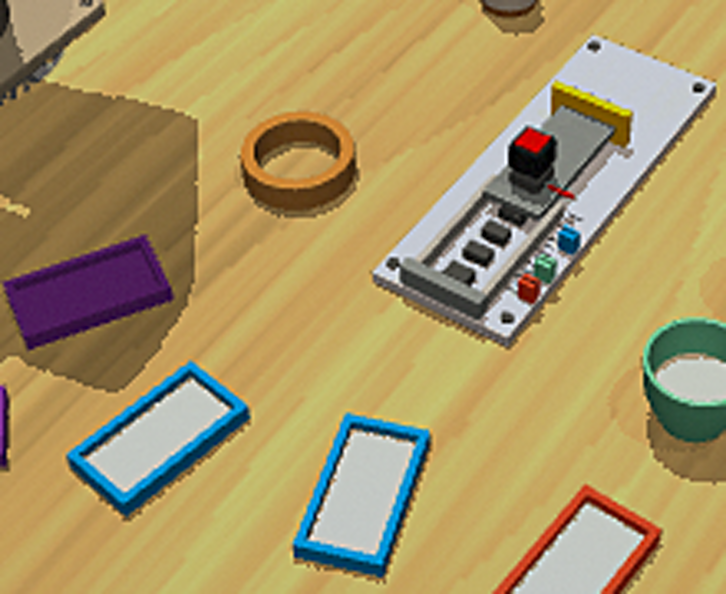

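The crops show the gauge's pull-out direction to the image right (−y world). Blue flag is at crop (313,52), nearest home, and the knob at (276,100). The blue plates are at crop (578,65) and (614,213), with purple look-alikes below them. Next I measure.

```bash
cat >> h.py <<'E'
def hsv(im): return cv2.cvtColor(np.ascontiguousarray(im),cv2.COLOR_RGB2HSV)
def blue(im):
    h=hsv(im); return (h[...,0]>95)&(h[...,0]<112)&(h[...,1]>120)
def plates(im,w,zmin=3,zmax=60):
    m=blue(im)&(w[...,2]>zmin)&(w[...,2]<zmax)
    m8=cv2.morphologyEx(m.astype(np.uint8),cv2.MORPH_CLOSE,np.ones((3,3)))
    n,l,s,c=cv2.connectedComponentsWithStats(m8); out=[]
    for i in range(1,n):
        if s[i,4]<60: continue
        q=w[(l==i)&m]; q=q[np.isfinite(q[:,0])]
        b=cv2.minAreaRect(q[:,:2].astype(np.float32)); (cx,cy),(a,bb),th=b
        if a<bb: th+=90;a,bb=bb,a
        out.append((round(cx,1),round(cy,1),round(a),round(bb),round((th+90)%180-90,1),round(float(np.median(q[:,2])),1)))
    return out
E
python3 - <<'E'
from h import *
for n in("top","scene"):
    d=np.load(n+"1.npz");w=d["w"];im=d["im"];h=hsv(im);z=w[...,2]
    print(n,plates(im,w))
    box=(w[...,0]>470)&(w[...,0]<640)&(w[...,1]>-30)&(w[...,1]<330)
    dk=box&(h[...,1]<60)&(z>8)&(z<16)
    q=w[dk][:,:2].astype(np.float32); print("deck",cv2.minAreaRect(q))
    def col(m): 
        q=w[m]; return len(q),np.round(q.mean(0),1),np.round(q.min(0),1),np.round(q.max(0),1)
    red=((h[...,0]<8)|(h[...,0]>172))&(h[...,1]>150)
    print("knobtop",col(box&red&(z>60)))
    print("red lowflag/pointer",col(box&red&(z<50)))
    print("blueflag",col(box&blue(im)&(z<50)&(z>8)))
    print("mint",col(box&(h[...,0]>65)&(h[...,0]<92)&(h[...,1]>70)))
    yel=(h[...,0]>24)&(h[...,0]<33)&(h[...,1]>190)
    print("yellow",col(box&yel&(z>30)))
E
```

```text
top [(733.1, 287.4, 74, 45, -42.7, 48.4), (701.7, 261.3, 89, 25, -30.6, 50.8), (598.1, -197.2, 112, 59, -72.4, 13.4), (453.0, -232.4, 110, 59, 79.5, 13.9)]
deck ((551.0934448242188, 133.63763427734375), (324.9747314453125, 119.65313720703125), 89.57347106933594)
knobtop (68, array([552. ,  96.2,  72.6]), array([542.5,  84.9,  66.8]), array([561.5, 106.3,  77.4]))
red lowflag/pointer (4, array([603.8,   5.8,  30. ]), array([602.5,   4.4,  28.1]), array([605.1,   7.2,  31.4]))
blueflag (12, array([602.6,  64.1,  29.8]), array([598. ,  61.3,  26.4]), array([607. ,  66.8,  35.5]))
mint (1, array([553.6,  82.5,  71.8]), array([553.6,  82.5,  71.8]), array([553.6,  82.5,  71.8]))
yellow (4, array([542. , 183.7,  40.9]), array([518.9, 183.3,  33.7]), array([570.1, 184.3,  46.1]))
scene [(723.1, 274.9, 83, 81, 36.8, 43.9), (454.8, -234.2, 112, 64, 80.4, 12.4), (599.5, -196.7, 114, 61, -72.7, 12.8)]
deck ((554.3929443359375, 133.56739807128906), (325.9452819824219, 121.3769760131836), 89.69025421142578)
knobtop (53, array([552.9,  95.2,  72.2]), array([541.3,  80.7,  60.3]), array([564.7, 106.1,  75.1]))
red lowflag/pointer (57, array([600.3,  23. ,  26.1]), array([569.1,  -1.1,   8.6]), array([612.5,  96.7,  36.3]))
blueflag (45, array([606.2,  61.8,  24.2]), array([598.1,  56.2,  11.8]), array([613.6,  69.5,  34.5]))
mint (62, array([594.3,  44.1,  34.6]), array([536.3,  22.2,  12.3]), array([612.1, 145.7,  73.3]))
yellow (42, array([555. , 183.6,  47.2]), array([521.3, 102.1,  42.9]), array([587.9, 190.9,  57.7]))
```

```bash
python3 - <<'E'
from h import *
for n in("top","scene"):
    d=np.load(n+"1.npz");w=d["w"];g=hsv(d["im"])[...,2].astype(float)
    # rail pixels, use nominal z plane via measured y; bin intensity
    m=(abs(w[...,0]-552)<7)&(w[...,1]>-25)&(w[...,1]<85)&(w[...,2]<40)
    y=w[...,1][m];v=g[m];z=w[...,2][m]
    for b in np.arange(-24,84,3):
        k=(y>=b)&(y<b+3)
        if k.any(): print(n,b+1.5,int(v[k].mean()),round(float(np.median(z[k])),1),k.sum())
E
```

```text
top -22.5 109 31.5 7
top -19.5 78 21.7 8
top -16.5 77 24.8 5
top -13.5 76 22.2 5
top -10.5 76 22.4 5
top -7.5 76 22.5 5
top -4.5 77 20.2 5
top -1.5 74 21.2 5
top 1.5 110 19.1 5
top 4.5 171 11.5 9
top 7.5 174 9.7 6
top 10.5 164 12.0 5
top 13.5 121 11.7 5
top 16.5 71 23.5 5
top 19.5 74 20.7 5
top 22.5 72 22.2 6
top 25.5 105 23.4 5
top 28.5 160 11.5 5
top 31.5 177 7.7 4
top 34.5 173 9.2 7
top 37.5 142 13.1 8
top 40.5 71 20.6 6
top 43.5 75 22.1 4
top 46.5 74 21.4 6
top 49.5 95 21.6 5
top 52.5 148 13.3 5
top 55.5 177 11.6 5
top 58.5 174 11.8 5
top 61.5 167 10.0 5
top 64.5 107 15.1 9
top 67.5 125 31.6 6
top 70.5 127 31.2 5
top 73.5 120 32.6 5
top 76.5 93 31.6 5
top 79.5 85 31.5 5
top 82.5 69 33.1 5
scene -22.5 133 31.0 7
scene -16.5 58 24.1 1
scene -13.5 61 22.6 1
scene -10.5 73 21.3 6
scene -7.5 77 19.9 3
scene -4.5 75 20.3 5
scene -1.5 85 21.5 6
scene 1.5 76 20.7 1
scene 7.5 189 14.0 3
scene 10.5 235 12.5 5
scene 13.5 49 18.4 14
scene 16.5 44 18.6 7
scene 19.5 79 21.4 5
scene 22.5 78 22.2 6
scene 25.5 77 20.2 3
scene 34.5 219 11.9 4
scene 37.5 105 14.4 13
scene 40.5 52 18.4 13
scene 43.5 69 21.0 4
scene 46.5 73 20.6 4
scene 49.5 91 19.7 5
scene 58.5 173 13.9 5
scene 61.5 78 15.1 5
scene 64.5 53 20.9 19
scene 67.5 89 28.1 11
scene 70.5 110 30.8 6
scene 73.5 124 32.1 4
scene 76.5 91 29.9 5
scene 79.5 82 30.3 2
scene 82.5 52 32.6 12
```

```bash
cat > plan.py <<'E'
# plan.py x y z yaw [x y z yaw ...] : tool-frame shift (m) and turn about tool z (rad) from sensed pose to each target
import sys,numpy as np
from bench import r
from scipy.spatial.transform import Rotation as R
s=r.sense();p=np.array(s["tool_pos"]);rot=R.from_euler("xyz",s["tcp_rot"],degrees=True)
print("t",round(s["time"],2),"pos",np.round(p,1),np.round(s["tcp_rot"],2),"F",np.round(s["ft_force"],1),"gap",round(s["finger_gap"],1),"grip",round(s["grip_force"],1))
a=[float(v) for v in sys.argv[1:]]
for i in range(0,len(a),4):
    x,y,z,yaw=a[i:i+4]
    d=rot.inv().apply(np.array([x,y,z])-p)/1000
    t=(rot.inv()*R.from_euler("xyz",[180,0,yaw],degrees=True)).as_rotvec()
    print(a[i:i+4],np.round(d,4),np.round(t,4))
E
python3 plan.py 552 96 150 -0.4
```

```text
t 1.4 pos [ 154.2 -579.8  231.3] [-180.     -0.     14.89] F [ 0.2  0.8 -0.1] gap 85.3 grip 0.0
[552.0, 96.0, 150.0, -0.4] [ 0.5581 -0.551   0.0813] [-0.     -0.      0.2668]
```

```bash
python3 -m jog '[0.558,-0.551,0.081,0,0,0.267, 0.558,-0.551,0.081,0,0,0.267, 0.558,-0.551,0.081,0,0,0.267, 0.558,-0.551,0.081,0,0,0.267, 0.558,-0.551,0.081,0,0,0.267, 0.558,-0.551,0.081,0,0,0.267, 0.558,-0.551,0.081,0,0,0.267, 0.558,-0.551,0.081,0,0,0.267]' 1 && python3 plan.py 552 96 150 -0.4
```

```text
time: 2.4
tool_pos: [407.3, -149.5, 180.2]
tcp_rot: [180.0, -0.1, -0.4]
ft_force: [1.3, -0.2, 0.5]
finger_gap: 85.3
grip_force: 0.0
t 2.4 pos [ 407.3 -149.5  180.2] [ 1.7996e+02 -8.0000e-02 -4.2000e-01] F [ 1.3 -0.2  0.5] gap 85.3 grip 0.0
[552.0, 96.0, 150.0, -0.4] [ 0.1429 -0.2466  0.0302] [ 0.0007 -0.0013 -0.0004]
```

```bash
python3 -m jog '[0.143,-0.247,0.030,0,0,0, 0.143,-0.247,0.030,0,0,0, 0.143,-0.247,0.030,0,0,0, 0.143,-0.247,0.030,0,0,0, 0.143,-0.247,0.030,0,0,0, 0.143,-0.247,0.030,0,0,0, 0.143,-0.247,0.030,0,0,0]' && python3 - <<'E'
from h import *
p=r.snapshot("top"); save(p,"k2.png",(240,160,320,220),8)
E
python3 plan.py 552 96 45 -0.4
```

```text
time: 3.28
tool_pos: [550.9, 94.4, 149.8]
tcp_rot: [180.0, 0.0, -0.4]
ft_force: [0.2, 0.1, -0.2]
finger_gap: 85.3
grip_force: 0.0
t 3.33 pos [550.9  94.  150. ] [ 1.7998e+02  1.0000e-02 -4.4000e-01] F [-0.3 -0.4  0.4] gap 85.4 grip 0.0
[552.0, 96.0, 45.0, -0.4] [ 0.0011 -0.0021  0.105 ] [ 0.0004  0.0002 -0.0007]
```

```bash
python3 -m jog '[0.001,-0.002,0.055,0,0,0, 0.001,-0.002,0.1,0,0,0, 0.001,-0.002,0.113,0,0,0, 0.001,-0.002,0.113,0,0,0, 0.001,-0.002,0.113,0,0,0]' 1 && python3 -m jog '[0,0,0,0,0,0, 0,0,0,0,0,0, 0,0,0,0,0,0, 0,0,0,0,0,0, 0,0,0,0,0,0, 0,0,0,0,0,0]' -1 30; python3 plan.py 552 96 37 -0.4
```

```text
time: 3.95
tool_pos: [554.1, 96.5, 39.5]
tcp_rot: [-180.0, -0.2, -0.4]
ft_force: [0.1, -0.1, 0.0]
finger_gap: 85.2
grip_force: 0.0
time: 4.7
tool_pos: [552.5, 95.4, 37.6]
tcp_rot: [179.9, -0.0, -0.4]
ft_force: [-2.1, -7.4, 5.6]
finger_gap: 27.6
grip_force: 35.1
t 4.7 pos [552.5  95.4  37.6] [ 1.7989e+02 -2.0000e-02 -4.3000e-01] F [-2.1 -7.4  5.6] gap 27.6 grip 35.1
[552.0, 96.0, 37.0, -0.4] [-0.0005 -0.0006  0.0006] [ 0.0019 -0.0003 -0.0005]
```

```bash
python3 - <<'E'
from h import *
p=r.snapshot("scene"); save(p,"s2.png",(270,130,400,250),5)
E
```

```text
(no output)
```

View pics/s2.png

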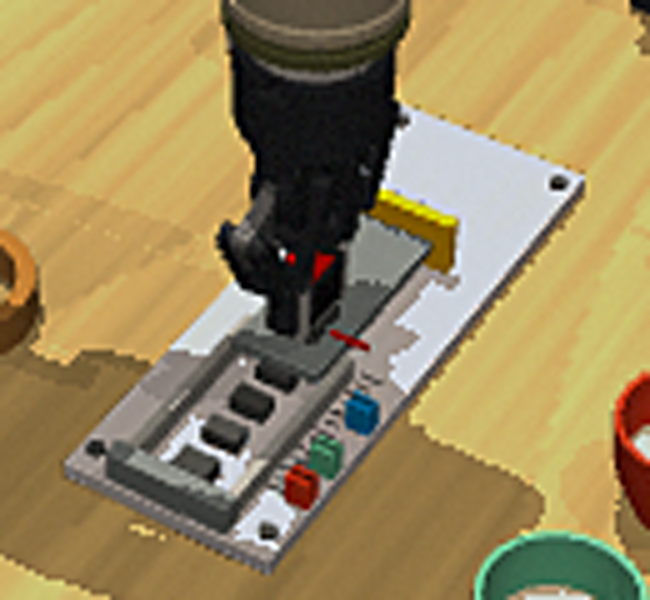

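The knob is gripped between the fingers (crop (310,265)), slide still home. Lifting next.

```bash
python3 -m jog '[0,0,-0.004,0,0,0, 0,0,-0.008,0,0,0, 0,0,-0.012,0,0,0, 0,0,-0.0125,0,0,0, 0,0,-0.0125,0,0,0]'; python3 plan.py 552 57.5 50 -0.4
```

```text
time: 5.38
tool_pos: [552.4, 95.4, 49.2]
tcp_rot: [179.9, -0.0, -0.4]
ft_force: [2.7, -6.2, -4.1]
finger_gap: 27.8
grip_force: 33.9
t 5.38 pos [552.4  95.4  49.2] [ 1.7989e+02 -2.0000e-02 -4.3000e-01] F [ 2.7 -6.2 -4.1] gap 27.8 grip 33.9
[552.0, 57.5, 50.0, -0.4] [-0.0001  0.0379 -0.0008] [ 0.0018 -0.0003 -0.0006]
```

```bash
python3 -m jog '[0,0.004,-0.0005,0,0,0, 0,0.010,-0.0005,0,0,0, 0,0.017,-0.0005,0,0,0, 0,0.024,-0.0005,0,0,0, 0,0.031,-0.0005,0,0,0, 0,0.036,-0.0005,0,0,0, 0,0.038,-0.0005,0,0,0, 0,0.038,-0.0005,0,0,0]'; python3 plan.py 552 57.3 50 -0.4
```

```text
time: 6.38
tool_pos: [552.1, 60.0, 49.8]
tcp_rot: [-179.9, -0.0, -0.4]
ft_force: [2.5, 6.9, -3.1]
finger_gap: 27.6
grip_force: 34.3
t 6.38 pos [552.1  60.   49.8] [-1.7988e+02 -3.0000e-02 -4.0000e-01] F [ 2.5  6.9 -3.1] gap 27.6 grip 34.3
[552.0, 57.3, 50.0, -0.4] [-0.0001  0.0027 -0.0002] [-0.0021 -0.0006  0.    ]
```

```bash
python3 -m jog '[0,0.0025,0,0,0,0, 0,0.0025,0,0,0,0, 0,0.0025,0.002,0,0,0, 0,0.0025,0.004,0,0,0, 0,0.0025,0.006,0,0,0, 0,0.0025,0.008,0,0,0, 0,0.0025,0.008,0,0,0]'; python3 plan.py 552 57.3 38 -0.4
```

```text
time: 7.25
tool_pos: [552.1, 57.7, 41.8]
tcp_rot: [-179.9, -0.0, -0.4]
ft_force: [3.4, 8.2, -3.1]
finger_gap: 27.6
grip_force: 34.3
t 7.25 pos [552.1  57.7  41.8] [-1.7988e+02 -3.0000e-02 -3.9000e-01] F [ 3.4  8.2 -3.1] gap 27.6 grip 34.3
[552.0, 57.3, 38.0, -0.4] [-0.0001  0.0004  0.0038] [-0.0021 -0.0006  0.0002]
```

```bash
python3 -m jog '[0,0,0.002,0,0,0, 0,0,0.004,0,0,0, 0,0,0.0043,0,0,0, 0,-0.001,0.0043,0,0,0, 0,-0.002,0.0043,0,0,0, 0,-0.003,0.0043,0,0,0, 0,-0.003,0.0043,0,0,0]'; python3 plan.py 552 60.4 37.6 -0.4
```

```text
time: 8.12
tool_pos: [552.1, 60.3, 37.7]
tcp_rot: [-179.9, -0.0, -0.4]
ft_force: [2.7, 6.5, -1.9]
finger_gap: 27.6
grip_force: 34.4
t 8.12 pos [552.1  60.3  37.7] [-1.7991e+02 -3.0000e-02 -3.9000e-01] F [ 2.7  6.5 -1.9] gap 27.6 grip 34.4
[552.0, 60.4, 37.6, -0.4] [-0.0001 -0.0001  0.0001] [-0.0015 -0.0006  0.0001]
```

```bash
python3 -m jog '[0,-0.001,0.0004,0,0,0, 0,-0.002,0.0004,0,0,0, 0,-0.0025,0.0004,0,0,0, 0,-0.0025,0.0004,0,0,0]'; python3 plan.py 552 60.4 37.6 -0.4
```

```text
time: 8.62
tool_pos: [552.2, 60.4, 37.7]
tcp_rot: [179.9, -0.0, -0.4]
ft_force: [-0.9, -5.7, 2.8]
finger_gap: 27.3
grip_force: 35.3
t 8.62 pos [552.2  60.4  37.7] [ 1.799e+02 -2.000e-02 -4.300e-01] F [-0.9 -5.7  2.8] gap 27.3 grip 35.3
[552.0, 60.4, 37.6, -0.4] [-0.0002  0.      0.0001] [ 0.0018 -0.0003 -0.0005]
```

```bash
python3 -m jog '[0,0,0,0,0,0, 0,0,0,0,0,0, 0,0,0,0,0,0, 0,0,-0.05,0,0,0, 0,0,-0.09,0,0,0, 0,0,-0.09,0,0,0]' 1; python3 plan.py 454 -233.3 110 80; python3 - <<'E'
from h import *
p=r.snapshot("scene"); save(p,"s3.png",(270,130,400,250),5)
E
```

```text
time: 9.38
tool_pos: [554.9, 62.0, 131.7]
tcp_rot: [-180.0, -0.4, -0.4]
ft_force: [0.3, 0.4, -0.0]
finger_gap: 85.4
grip_force: 0.0
t 9.38 pos [554.9  62.  131.7] [-179.98   -0.44   -0.4 ] F [ 0.3  0.4 -0. ] gap 85.4 grip 0.0
[454.0, -233.3, 110.0, 80.0] [-0.099   0.296   0.0209] [ 0.0051 -0.0066 -1.4032]
```

View pics/s3.png

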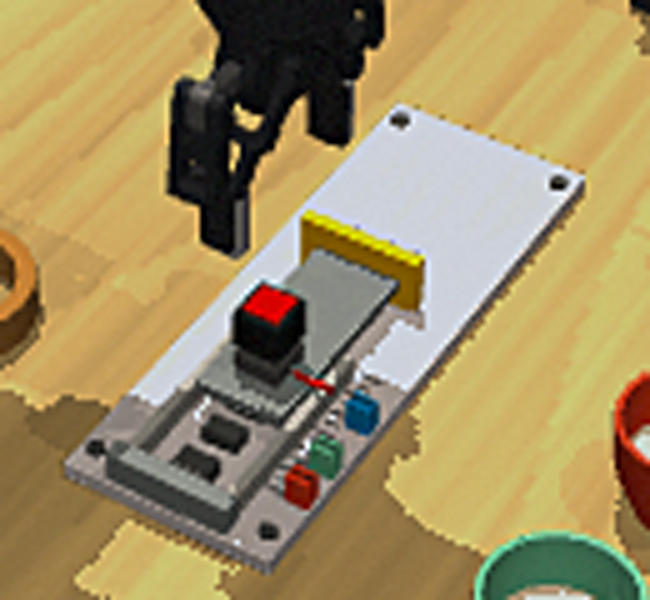

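The slide holds itself at the blue flag with the knob down (crop (270,305)) and the gripper clear. Now to the first plate.

```bash
python3 -m jog '[-0.098,0.295,0.021,0,0,-1.403, -0.098,0.295,0.021,0,0,-1.403, -0.098,0.295,0.021,0,0,-1.403, -0.098,0.295,0.021,0,0,-1.403, -0.098,0.295,0.021,0,0,-1.403, -0.098,0.295,0.021,0,0,-1.403, -0.098,0.295,0.021,0,0,-1.403, -0.098,0.295,0.021,0,0,-1.403]' 1;python3 -m jog '[0,0,0,0,0,0]'; python3 plan.py 454 -233.3 -3 80;  python3 - <<'E'
from h import *
for n in("top","scene"):
    p=r.snapshot(n);w=cloud(p);print(plates(p["pixels"],w))
E
```

```text
time: 10.42
tool_pos: [450.3, -232.4, 104.1]
tcp_rot: [-179.8, -0.1, 80.2]
ft_force: [0.2, 0.3, -0.2]
finger_gap: 85.4
grip_force: 0.0
time: 10.55
tool_pos: [450.8, -232.0, 104.5]
tcp_rot: [-179.9, -0.1, 79.9]
ft_force: [0.1, 0.5, 0.1]
finger_gap: 85.4
grip_force: 0.0
t 10.55 pos [ 450.8 -232.   104.5] [-1.7985e+02 -7.0000e-02  7.9860e+01] F [0.1 0.5 0.1] gap 85.4 grip 0.0
[454.0, -233.3, -3.0, 80.0] [-0.0009  0.0037  0.1075] [-0.0026 -0.0012 -0.0025]
[(719.1, 281.4, 87, 75, -41.1, 50.0), (597.7, -195.8, 110, 59, -72.6, 13.6), (457.2, -208.2, 61, 58, 80.1, 13.6)]
[(721.7, 274.2, 84, 82, 37.3, 44.2), (455.0, -233.0, 112, 64, 79.6, 12.5), (599.6, -197.5, 113, 61, -72.4, 13.1)]
```

```bash
python3 -m jog '[-0.001,0.0035,0.05,0,0,-0.002, -0.001,0.0035,0.09,0,0,-0.002, -0.001,0.0035,0.104,0,0,-0.002, -0.001,0.0035,0.107,0,0,-0.002, -0.001,0.0035,0.107,0,0,-0.002]' 1;python3 -m jog '[0,0,0,0,0,0, 0,0,0,0,0,0, 0,0,0,0,0,0, 0,0,0,0,0,0, 0,0,0,0,0,0]' -1 35; python3 plan.py 553.2 211.5 150 89.6
```

```text
time: 11.28
tool_pos: [456.1, -234.8, 0.6]
tcp_rot: [179.9, 0.0, 80.0]
ft_force: [0.1, 0.3, 0.7]
finger_gap: 85.1
grip_force: 0.0
time: 11.9
tool_pos: [456.1, -234.8, 0.8]
tcp_rot: [179.9, 0.1, 80.0]
ft_force: [-1.2, -0.0, 5.9]
finger_gap: 58.9
grip_force: 37.2
t 11.9 pos [ 456.1 -234.8    0.8] [1.7987e+02 5.0000e-02 8.0050e+01] F [-1.2 -0.   5.9] gap 58.9 grip 37.2
[553.2, 211.5, 150.0, 89.6] [ 0.4562  0.0188 -0.1496] [ 0.0022  0.0011 -0.1668]
```

```bash
python3 - <<'E'
from h import *
p=r.snapshot("scene"); save(p,"s4.png",(160,190,310,320),5)
E
```

```text
(no output)
```

View pics/s4.png

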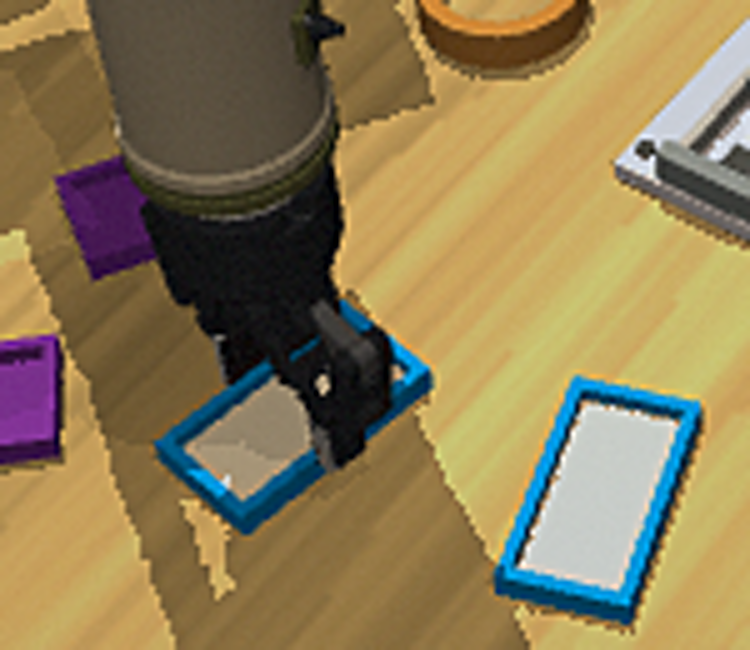

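Plate gripped across its width (crop (320,400)). Lifting and carrying to the deck.

```bash
python3 -m jog '[0,0,-0.03,0,0,0, 0,0,-0.08,0,0,0, 0,0,-0.12,0,0,0, 0.03,0.001,-0.125,0,0,-0.01, 0.08,0.004,-0.125,0,0,-0.03, 0.13,0.006,-0.125,0,0,-0.05, 0.18,0.008,-0.125,0,0,-0.07, 0.23,0.01,-0.125,0,0,-0.09]'; python3 -m jog '[0.05,0.002,0,0,0,-0.02, 0.1,0.004,0,0,0,-0.04, 0.15,0.006,0,0,0,-0.06, 0.195,0.0075,0,0,0,-0.077, 0.22,0.009,0,0,0,-0.077, 0.227,0.009,0,0,0,-0.077, 0.227,0.009,0,0,0,-0.077]';python3 plan.py 553.2 213 30 89.6; python3 - <<'E'
from h import *
p=r.snapshot("scene");w=cloud(p);print(plates(p["pixels"],w,3,200))
save(p,"s5.png",(270,80,450,230),4)
E
```

```text
time: 12.95
tool_pos: [505.0, -7.8, 124.9]
tcp_rot: [179.9, 0.0, 85.2]
ft_force: [1.2, -0.0, -0.4]
finger_gap: 58.9
grip_force: 39.9
time: 13.82
tool_pos: [532.4, 216.0, 124.3]
tcp_rot: [-180.0, 0.0, 89.7]
ft_force: [-0.3, -0.9, -2.4]
finger_gap: 58.9
grip_force: 39.9
t 13.82 pos [532.4 216.  124.3] [-1.7999e+02  2.0000e-02  8.9650e+01] F [-0.3 -0.9 -2.4] gap 58.9 grip 39.9
[553.2, 213.0, 30.0, 89.6] [-0.0028  0.0208  0.0943] [-0.0001  0.0003  0.0009]
[(742.0, 591.4, 349, 263, 0.6, 116.9), (534.6, 217.3, 118, 63, -90.0, 135.1), (722.0, 274.2, 85, 80, 35.8, 45.6), (599.3, -196.9, 115, 61, -72.7, 12.8)]
```

```bash
python3 -m jog '[-0.001,0.0205,0.02,0,0,0, -0.001,0.0205,0.06,0,0,0, -0.001,0.0205,0.09,0,0,0, -0.001,0.0205,0.104,0,0,0, -0.001,0.0205,0.108,0,0,0, -0.001,0.0205,0.108,0,0,0]';python3 plan.py 553.2 210 14 89.6; python3 - <<'E'
from h import *
for n in("top","scene"):
    p=r.snapshot(n);w=cloud(p);print(plates(p["pixels"],w,3,200))
save(p,"s6.png",(270,80,450,230),4)
E
```

```text
time: 14.62
tool_pos: [553.9, 214.9, 17.3]
tcp_rot: [179.9, -0.0, 89.6]
ft_force: [-0.3, 0.3, -1.4]
finger_gap: 58.7
grip_force: 39.9
t 14.62 pos [553.9 214.9  17.3] [ 1.7992e+02 -2.0000e-02  8.9600e+01] F [-0.3  0.3 -1.4] gap 58.7 grip 39.9
[553.2, 210.0, 14.0, 89.6] [-0.0049 -0.0007  0.0033] [ 0.0015 -0.0004  0.    ]
[(754.0, 592.0, 327, 253, 0.4, 116.6), (719.2, 274.1, 87, 75, 31.0, 52.9), (597.7, -195.6, 110, 60, -72.7, 13.8)]
[(741.8, 592.0, 350, 260, 0.4, 116.9), (545.4, 223.8, 105, 51, -83.0, 29.7), (722.5, 274.3, 85, 80, 35.2, 44.8), (599.2, -196.8, 114, 62, -72.7, 12.7)]
```

View pics/s6.png

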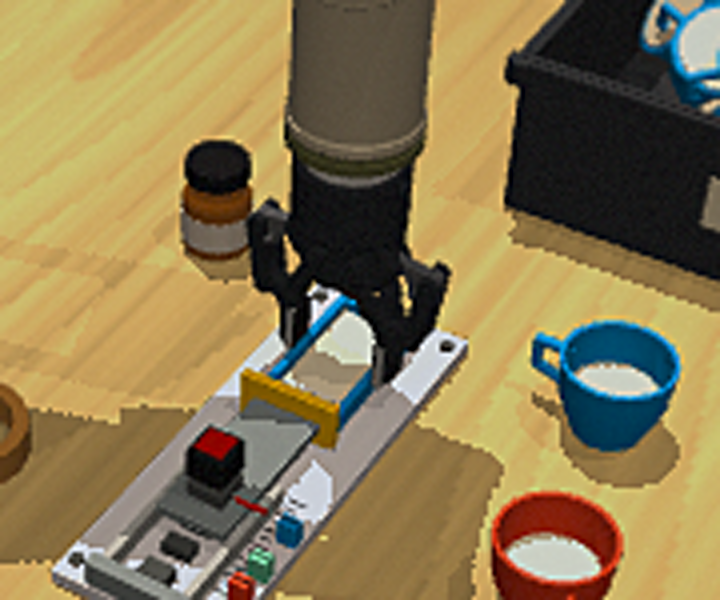

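The plate hangs just above the deck, a few mm from the stop (crop (330,385)). Feeling for the stop now.

```bash
python3 -m jog '[-0.002,0,0.002,0,0,0, -0.004,0,0.003,0,0,0, -0.004,0,0.003,0,0,0]'; python3 -m jog '[-0.0005,0,0,0,0,0, -0.001,0,0,0,0,0]' | grep -E 'pos|force';  python3 -m jog '[-0.0005,0,0,0,0,0, -0.001,0,0,0,0,0]'| grep -E 'pos|force'
```

```text
time: 15.1
tool_pos: [553.0, 210.8, 13.2]
tcp_rot: [-180.0, 0.0, 89.6]
ft_force: [-0.6, -0.3, -2.1]
finger_gap: 58.5
grip_force: 39.9
tool_pos: [553.0, 210.0, 13.2]
ft_force: [-0.9, 0.1, -1.9]
grip_force: 39.9
tool_pos: [553.1, 209.2, 13.3]
ft_force: [-0.4, 2.3, -1.5]
grip_force: 39.9
```

```bash
python3 -m jog '[0,0,0.0005,0,0,0, 0,0,0.001,0,0,0]' | grep -E 'pos|force';  python3 -m jog '[0,0,0.0005,0,0,0, 0,0,0.001,0,0,0]'| grep -E 'pos|force'
```

```text
tool_pos: [553.2, 209.2, 12.9]
ft_force: [-5.1, 1.1, 8.2]
grip_force: 40.9
tool_pos: [553.4, 209.2, 12.8]
ft_force: [-8.9, -1.6, 15.8]
grip_force: 41.7
```

```bash
python3 -m jog '[0,0,-0.001,0,0,0, 0,0,-0.001,0,0,0]' | grep -E 'pos|force';  python3 -m jog '[0,0,0,0,0,0, 0,0,0,0,0,0, 0,0,0,0,0,0, 0,0,-0.04,0,0,0, 0,0,-0.1,0,0,0, 0,0,-0.12,0,0,0, 0,0,-0.12,0,0,0]' 1| grep -E 'pos|force|gap'; python3 plan.py 598.5 -196.7 110 107.5
```

```text
tool_pos: [553.4, 209.2, 12.9]
ft_force: [-3.2, 0.4, 6.0]
grip_force: 40.7
tool_pos: [554.5, 209.4, 134.3]
ft_force: [0.3, -0.3, -0.1]
finger_gap: 85.2
grip_force: 0.0
t 17.23 pos [554.5 209.4 134.3] [ 1.7977e+02 -7.0000e-02  8.9620e+01] F [ 0.3 -0.3 -0.1] gap 85.2 grip 0.0
[598.5, -196.7, 110.0, 107.5] [-0.4058  0.0466  0.024 ] [ 0.0042 -0.0005 -0.3121]
```

```bash
python3 -m jog '[-0.405,0.0465,0.024,0,0,-0.312, -0.405,0.0465,0.024,0,0,-0.312, -0.405,0.0465,0.024,0,0,-0.312, -0.405,0.0465,0.024,0,0,-0.312, -0.405,0.0465,0.024,0,0,-0.312, -0.405,0.0465,0.024,0,0,-0.312, -0.405,0.0465,0.024,0,0,-0.312, -0.405,0.0465,0.024,0,0,-0.312]' 1;python3 -m jog '[0,0,0,0,0,0, 0,0,0,0,0,0]' | grep pos; python3 plan.py 598.7 -196.7 -0.5 107.5;  python3 - <<'E'
from h import *
for n in("top","scene"):
    p=r.snapshot(n);w=cloud(p);print(plates(p["pixels"],w))
save(p,"s7.png",(270,80,450,230),4)
E
```

```text
time: 18.23
tool_pos: [595.0, -198.8, 104.9]
tcp_rot: [-179.8, -0.1, 107.3]
ft_force: [-0.3, 0.9, 0.5]
finger_gap: 85.5
grip_force: 0.0
tool_pos: [596.5, -194.8, 107.3]
t 18.48 pos [ 596.5 -194.8  107.3] [-1.7994e+02 -7.0000e-02  1.0758e+02] F [-0.5  0.9  0.4] gap 85.4 grip 0.0
[598.7, -196.7, -0.5, 107.5] [-0.0026  0.0017  0.1078] [-0.001  -0.0012  0.0014]
[(719.2, 280.8, 86, 76, -43.0, 51.3), (553.8, 211.7, 107, 61, 89.6, 25.6)]
[(555.9, 218.4, 101, 62, 89.3, 24.8), (721.3, 280.3, 90, 78, -42.8, 44.2), (599.6, -197.4, 113, 61, -72.6, 12.7)]
```

View pics/s7.png

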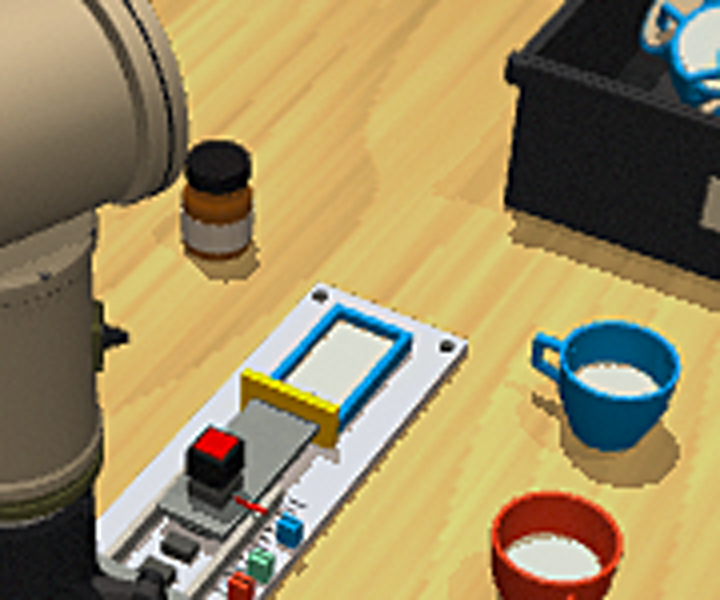

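The first plate sits square against the stop (crop (340,360)). Grasping the second.

```bash
python3 -m jog '[-0.002,0.002,0.05,0,0,0, -0.002,0.002,0.09,0,0,0, -0.002,0.002,0.103,0,0,0, -0.002,0.002,0.1065,0,0,0, -0.002,0.002,0.1065,0,0,0]' 1|grep -E 'pos|force';python3 -m jog '[0,0,0,0,0,0, 0,0,0,0,0,0, 0,0,0,0,0,0, 0,0,0,0,0,0, 0,0,0,0,0,0]' -1 35; python3 plan.py 553.6 216 140 89.6
```

```text
tool_pos: [600.7, -198.0, 3.5]
ft_force: [-0.1, -0.3, 0.4]
grip_force: 0.0
time: 19.82
tool_pos: [600.6, -198.1, 3.6]
tcp_rot: [179.9, 0.1, 107.5]
ft_force: [-0.7, 1.1, 6.4]
finger_gap: 59.0
grip_force: 37.4
t 19.82 pos [ 600.6 -198.1    3.6] [1.7988e+02 1.0000e-01 1.0750e+02] F [-0.7  1.1  6.4] gap 59.0 grip 37.4
[553.6, 216.0, 140.0, 89.6] [ 0.4089  0.0799 -0.1369] [0.0024 0.0014 0.3123]
```

```bash
python3 -m jog '[0,0,-0.03,0,0,0, 0,0,-0.08,0,0,0, 0,0,-0.12,0,0,0, 0.03,0.006,-0.125,0,0,0.024, 0.08,0.016,-0.125,0,0,0.063, 0.13,0.026,-0.125,0,0,0.1, 0.18,0.036,-0.125,0,0,0.14, 0.21,0.042,-0.125,0,0,0.163]'; python3 -m jog '[0,0,0,0,0,0]' | grep force; python3 plan.py 553.6 216 130 89.6
```

```text
time: 20.82
tool_pos: [575.8, 17.6, 127.1]
tcp_rot: [180.0, -0.0, 98.2]
ft_force: [0.6, 0.2, -1.6]
finger_gap: 58.5
grip_force: 38.8
ft_force: [-0.6, 0.1, -0.9]
grip_force: 38.8
t 20.95 pos [576.   17.5 127.1] [ 1.7998e+02 -2.0000e-02  9.8330e+01] F [-0.6  0.1 -0.9] gap 58.8 grip 38.8
[553.6, 216.0, 130.0, 89.6] [ 0.1996  0.0066 -0.0028] [ 0.0004 -0.0004  0.1524]
```

```bash
python3 -m jog '[0.03,0.001,0,0,0,0.03, 0.08,0.003,0,0,0,0.07, 0.13,0.004,0,0,0,0.11, 0.17,0.006,0,0,0,0.15, 0.195,0.0065,0,0,0,0.152, 0.2,0.0065,0,0,0,0.152, 0.2,0.0065,0,0,0,0.152]'; python3 plan.py 553.5 215 33.5 89.6;  python3 - <<'E'
from h import *
p=r.snapshot("scene");w=cloud(p);print(plates(p["pixels"],w,3,200))
E
```

```text
time: 21.82
tool_pos: [554.7, 213.3, 126.8]
tcp_rot: [180.0, 0.0, 89.5]
ft_force: [0.0, -0.6, -1.5]
finger_gap: 58.6
grip_force: 38.8
t 21.82 pos [554.7 213.3 126.8] [1.7999e+02 3.0000e-02 8.9450e+01] F [ 0.  -0.6 -1.5] gap 58.6 grip 38.8
[553.5, 215.0, 33.5, 89.6] [ 0.0017 -0.0012  0.0933] [ 0.0002  0.0005 -0.0026]
[(742.7, 592.0, 347, 265, 1.4, 116.9), (556.2, 214.2, 116, 63, 89.5, 126.6), (723.1, 278.9, 92, 78, -43.9, 45.1)]
```

```bash
python3 -m jog '[0.0025,-0.001,0.02,0,0,-0.0025, 0.0025,-0.001,0.06,0,0,-0.0025, 0.0025,-0.001,0.085,0,0,-0.0025, 0.0025,-0.001,0.092,0,0,-0.0025, 0.0025,-0.001,0.094,0,0,-0.0025, 0.0025,-0.001,0.094,0,0,-0.0025]';python3 plan.py 553.5 210.5 31 89.6
```

```text
time: 22.62
tool_pos: [554.3, 216.8, 33.8]
tcp_rot: [179.9, -0.0, 89.6]
ft_force: [-0.3, 0.7, -1.5]
finger_gap: 58.4
grip_force: 38.8
t 22.62 pos [554.3 216.8  33.8] [ 1.799e+02 -3.000e-02  8.958e+01] F [-0.3  0.7 -1.5] gap 58.4 grip 38.8
[553.5, 210.5, 31.0, 89.6] [-0.0063 -0.0007  0.0028] [ 0.0017 -0.0005 -0.0003]
```

```bash
python3 -m jog '[-0.002,-0.001,0.0015,0,0,0, -0.004,-0.001,0.003,0,0,0, -0.006,-0.001,0.003,0,0,0, -0.006,-0.001,0.003,0,0,0]'| grep -E 'pos|force'; python3 -m jog '[-0.0005,0,0,0,0,0, -0.001,0,0,0,0,0]' | grep -E 'pos|force';  python3 -m jog '[-0.0005,0,0,0,0,0, -0.001,0,0,0,0,0]'| grep -E 'pos|force'
```

```text
tool_pos: [552.4, 210.5, 29.8]
ft_force: [-0.1, 0.5, -1.4]
grip_force: 38.8
tool_pos: [552.3, 209.8, 29.8]
ft_force: [-0.4, -0.5, -0.5]
grip_force: 38.8
tool_pos: [552.4, 208.8, 29.8]
ft_force: [-0.2, -0.1, -0.1]
grip_force: 38.8
```

```bash
for i in 1; do python3 -m jog '[-0.0005,0.001,0,0,0,0, -0.001,0.001,0,0,0,0]' | grep -E 'pos|ft_force';  python3 -m jog '[-0.0004,0,0,0,0,0, -0.0007,0,0,0,0,0]'| grep -E 'pos|ft_force'; done
```

```text
tool_pos: [553.2, 208.4, 29.8]
ft_force: [-0.8, 5.2, 0.1]
tool_pos: [553.2, 208.3, 29.9]
ft_force: [-1.5, 7.1, -1.1]
```

```bash
python3 -m jog '[0.0007,0,0,0,0,0, 0.0008,0,0.0005,0,0,0]' | grep -E 'pos|ft_force';  python3 -m jog '[0,0,0.0004,0,0,0, 0,0,0.0006,0,0,0]'| grep -E 'pos|ft_force'
```

```text
tool_pos: [553.3, 208.5, 29.7]
ft_force: [-5.2, 3.2, 6.4]
tool_pos: [553.3, 208.5, 29.6]
ft_force: [-6.4, 3.7, 9.1]
```

Seated on the lower plate. Releasing and checking.

```bash
python3 -m jog '[0,0,-0.0005,0,0,0, 0,0,-0.0005,0,0,0]' | grep -E 'pos|force';  python3 -m jog '[0,0,0,0,0,0, 0,0,0,0,0,0, 0,0,0,0,0,0, 0,0,-0.03,0,0,0, 0,0,-0.09,0,0,0, 0,0,-0.15,0,0,0, 0,0,-0.15,0,0,0]' 1| grep -E 'time|pos|force|gap'; python3 -m jog '[-0.2,0.1,0,0,0,0, -0.2,0.1,0,0,0,0, -0.2,0.1,0,0,0,0, -0.2,0.1,0,0,0,0, -0.2,0.1,0,0,0,0]' | grep pos; python3 - <<'E'
from h import *
for n in("top","scene"):
    p=r.snapshot(n);w=cloud(p);print(plates(p["pixels"],w)); h=hsv(p["pixels"]);m=((h[...,0]<8)|(h[...,0]>172))&(h[...,1]>150)&(w[...,2]>58)&(abs(w[...,0]-552)<25)&(abs(w[...,1]-60)<40)
    print(w[m].mean(0) if m.any() else None)
p2=r.snapshot("top")
a=r.snapshot("scene");
A=cv2.resize(p2["pixels"][160:225,205:300],None,fx=6,fy=6,interpolation=2)[...,::-1]
cv2.imwrite("pics/f1.png",A);save(a,"f2.png",(280,130,400,240),5)
E
```

```text
tool_pos: [553.3, 208.4, 29.7]
ft_force: [-3.3, 4.5, 3.6]
grip_force: 39.3
time: 25.75
tool_pos: [557.3, 208.7, 186.5]
ft_force: [0.5, 0.3, -0.4]
finger_gap: 85.3
grip_force: 0.0
tool_pos: [652.1, 3.9, 177.7]
[(717.6, 288.9, 95, 59, -23.6, 48.5), (554.2, 211.1, 108, 63, 89.7, 39.5)]
[551.75275083  60.32712494  72.99191859]
[(722.5, 279.1, 91, 76, -41.7, 44.0), (579.4, 191.5, 57, 14, 89.5, 29.2)]
[552.90316763  60.5369964   72.17878959]
```

View pics/f2.png

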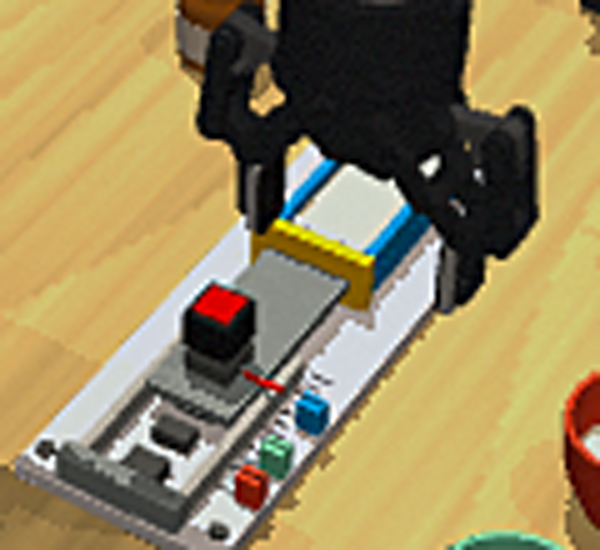

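View pics/f1.png

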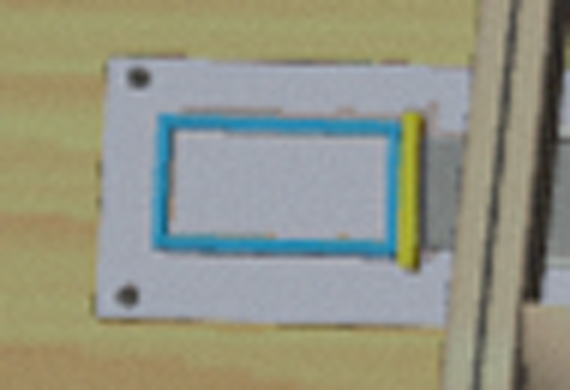

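The top view shows the plate stack square and butted on the yellow stop (edge at column ~400). The scene view has the knob down at blue, but the gripper hides part of the stack, so I move clear for one last check.

```bash
python3 -m jog '[-0.2,-0.15,-0.05,0,0,0, -0.2,-0.15,-0.05,0,0,0, -0.2,-0.15,-0.05,0,0,0, -0.2,-0.15,-0.05,0,0,0, -0.2,-0.15,-0.05,0,0,0, -0.2,-0.15,-0.05,0,0,0]' | grep -E 'pos|time'; python3 - <<'E'
from h import *
a=r.snapshot("scene");w=cloud(a);print(plates(a["pixels"],w));save(a,"f3.png",(305,135,385,205),9)
E
```

```text
time: 27.32
tool_pos: [500.7, -191.1, 229.3]
[(547.5, 215.4, 104, 78, -89.4, 37.2), (722.4, 274.9, 86, 79, 36.8, 43.6)]
```

View pics/f3.png

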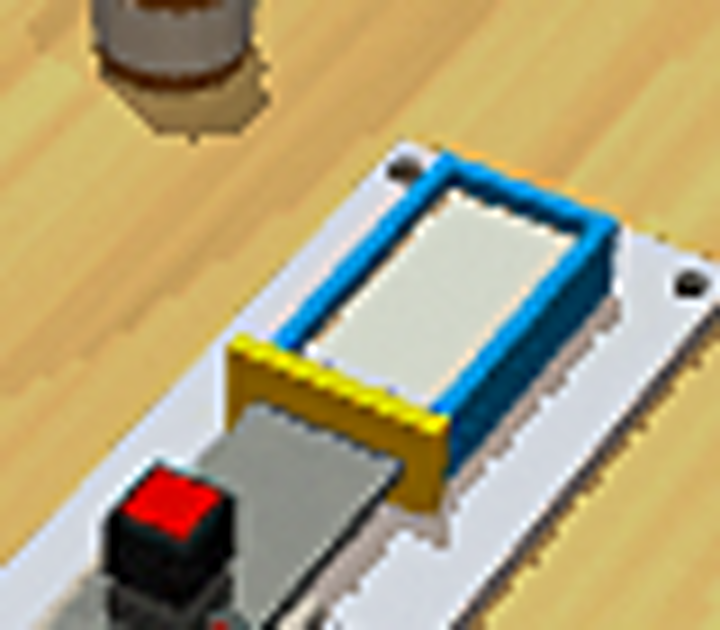

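The two plates look flush: the end edge at (612,260) runs straight down and both meet the stop at (445,430). Handing in.

```bash
python3 -c "from bench import r; print(r.hand_in())"
```

```text
the job is handed in; nothing more can be done
None
```

I set the gauge at the blue notch with the plunger down, stacked both blue plates flush against the yellow stop, and handed the job in at about 27 s; no verdict came back, but the last pictures showed everything in place.

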